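# Load the block heater from the vial tray

### The job

Move the row of four closed vials from the steel tray into the row of blocks in the block heater, so that each vial stands upright, right down on the floor, in the block bored for its own diameter; the blocks' bores need not run in the same order as the vials in the tray. Set each vial down into its bore, do not drop it in, and do not tip any vial over.

Things in the scene. Friction and masses are not known exactly. Their poses are not given: they have to be found in the camera images.
- vial_22: slim amber glass vial with a crimped aluminium cap and a plain paper band; the narrowest of the four: 22 mm in diameter, 75 mm high over the cap (the straight body, to be gripped, reaches 58 mm up; the cap is a little narrower); closed and rigid, 20 to 70 g. Origin: centre of its underside, z up along its axis. At the start it stands upright in one of the tray's four compartments (any of them)
- vial_32: small white screw-cap vial, the shortest of the four: 32 mm in diameter, 58 mm high over the cap (the straight body, to be gripped, reaches 48 mm up; the cap is a little narrower); closed and rigid, 20 to 70 g. Origin: centre of its underside, z up along its axis. At the start it stands upright in one of the tray's four compartments (any of them)
- vial_42: brown screw-cap vial of medium size: 42 mm in diameter, 72 mm high over the cap (the straight body, to be gripped, reaches 62 mm up; the cap is a little narrower); closed and rigid, 20 to 70 g. Origin: centre of its underside, z up along its axis. At the start it stands upright in one of the tray's four compartments (any of them)
- vial_52: large white screw-cap vial, the widest and tallest of the four: 52 mm in diameter, 85 mm high over the cap (the straight body, to be gripped, reaches 73 mm up; the cap is a little narrower); closed and rigid, 20 to 70 g. Origin: centre of its underside, z up along its axis. At the start it stands upright in one of the tray's four compartments (any of them)
- block_22: aluminium block of the heater, 74 x 74 x 36 mm, with one round bore of 30 mm from above for the 22 mm vial (16 mm deep; its top 5 mm is a 45 degree lead-in, so the mouth is 10 mm wider). Origin: centre of its underside, on the bore axis; z up; the bore's floor is at z = +20 mm and the block's top at +36 mm; x and y lie along its sides. Stands fixed in any of the heater's four places
- block_32: aluminium block of the heater, 74 x 74 x 36 mm, with one round bore of 40 mm from above for the 32 mm vial (16 mm deep; its top 5 mm is a 45 degree lead-in, so the mouth is 10 mm wider). Origin: centre of its underside, on the bore axis; z up; the bore's floor is at z = +20 mm and the block's top at +36 mm; x and y lie along its sides. Stands fixed in any of the heater's four places
- block_42: aluminium block of the heater, 74 x 74 x 36 mm, with one round bore of 50 mm from above for the 42 mm vial (16 mm deep; its top 5 mm is a 45 degree lead-in, so the mouth is 10 mm wider). Origin: centre of its underside, on the bore axis; z up; the bore's floor is at z = +20 mm and the block's top at +36 mm; x and y lie along its sides. Stands fixed in any of the heater's four places
- block_52: aluminium block of the heater, 74 x 74 x 36 mm, with one round bore of 60 mm from above for the 52 mm vial (16 mm deep; its top 5 mm is a 45 degree lead-in, so the mouth is 10 mm wider). Origin: centre of its underside, on the bore axis; z up; the bore's floor is at z = +20 mm and the block's top at +36 mm; x and y lie along its sides. Stands fixed in any of the heater's four places
- heater: white block heater fixed on the table in front of a big fixed carton: housing 320 mm along its y, 90 mm along its x, plus an 18 mm control strip on its -x side; rim 41 mm high. It holds the four blocks in a row along its y, 75 mm apart, undersides 10 mm and tops 46 mm above the table. Origin: centre of the row, at table height
- tray: low fixed stainless tray, 238 x 70 mm, rim 19 mm high; a row along its x of four compartments 57 x 66 mm, 59 mm apart, floor 5 mm above the table. Origin: centre of its underside, at table height. The carton (410 mm high, front face at x = 0.58, from y = -0.08 to 0.27) stands between its far end and the heater: go round the carton's front corner

How it is judged:
By the outcome, as a careful person would: the job done as asked, in the order asked, and still so for the second after the job is handed in, with the robot touching nothing.
It also fails if it takes over 106 s, if anything falls off the work surface, if the arm or the gripper's body presses on something with over 40 N, if the wrist force passes 120 N, or if a joint passes its speed limit or range.

### The arm

A 7-joint arm with a two-finger parallel gripper is mounted at the origin on a cart in front of the work surface, level with it; the furniture and walls round the work are solid. World frame = base frame: x ahead of the robot, y to its left, z up, the work surface at z = 0. Lengths are in m, angles in rad, forces in N, time in s.
With the tool pointing down it reaches from about 0.425 to 0.825 m from the base axis. Payload 3.6 kg.
Tool frame: the origin (TCP) lies at the very end of the fingers, on their centre line; the grasp point (between the pads) lies 19 mm behind it (grip_point_offset is the distance from the TCP to the grasp point, in m); z points along the fingers, y is the line along which they close (so a half turn about z gives the same grasp; the last joint's range is limited). The gripper opens to 93 mm and grips with 3 to 60 N. Pads are 15 mm wide; open, the fingers measure 128 mm over their backs; the gripper's body (75 mm by 188 mm) begins 65 mm behind the grasp point.
Start: joints at [-1.351, 0.615, -0.013, 1.423, 0.008, 1.103, -0.04], TCP at [0.159, 0.63, 0.219] pointing down, gripper open.
Joint ranges: [-3.12, 3.12], [-0.3, 2.06], [-1.34, 1.32], [0.26, 2.42], [-1.36, 4.5], [0.01, 1.98], [-2.84, 2.84]. Speed limits (rad/s): [2.79, 2.79, 3.14, 3.14, 3.14, 3.14, 3.14].

### API

Orientations are given as a 3x3 rotation matrix whose columns are the frame's x, y, z axes.
In Python, from rig import * gives the robot as it stands. The module is installed in compiled form; this text tells all that it offers.
- The arm moves only by the shell command python3 -m creep 'ROWS' [FORCE]. ROWS is JSON, a list of rows, each an object of numbers: "rx", "ry", "rz": the turn, a rotation vector about the tool's x, y, z in rad; "dx", "dy", "dz": the shift along the tool's x, y, z in m; "jaw": the closure in counts, from 0 (fully open) to 255 (shut). In form: [{"rx": .., "ry": .., "rz": .., "dx": .., "dy": .., "dz": .., "jaw": ..}, ...]. A call has 1 to 20 rows; each row is the pose to reach, as a shift and turn from the pose commanded when the call began, along the tool's axes at that moment; what a row does not reach only later rows make up. A row lasts 1/10 s, in which the tool goes at most 50 mm and 8.59 degrees, less where a joint would pass 70% of its speed; a pose out of reach is approached as far as the arm can. A call with a gripper value outside its range is refused whole. The fingers move at their own pace and stop on an object; FORCE is the grip in N (left out, the last holds). Time passes only in rows, so rows that repeat a pose let the fingers close. It gives the time, the measured TCP pose, the force, the opening and the grip force at its end, in the units of the state.
- get_obs(): the state, without advancing time (a new reading comes with each control period).
- get_image(name): name is "side" or "top"; returns a dict with "frame" (480x640x3 uint8, red, green, blue), "depth" (480x640 float32, m along the optical axis (not along the pixel's ray), 0 where there is no reading), "fov_y" (degrees; the focal length in pixels is half the picture's height over the tangent of half this angle, whatever the lens; pixels are square), "cx", "cy" (the principal point, pixels), "pose" (4x4, takes a point from camera to world coordinates). Camera axes: x right, y up, looking along -z (the intrinsics and any distortion apply to the point x, -y, -z); pixel columns grow to the right and rows downward; lengths in m; the calibration is good to about 2 mm. A picture is of the moment at which its call begins.
- close_job(): hands the job in; it is judged then, once.
Trained networks look in a picture, given as the dict that the camera call returned (one of the last four; its "shot" number tells which), for a name from the list of things; names that differ only in an ending like _2 or _b are one class to them, and where a whole thing is asked for, a point or a joint stands for the part that bears it (a point fixed in the world has none). Each returns a list of dicts, best first, with "score" (0 to 1); they miss things now and then, are a little off and sometimes report something else, mostly with a low value. They report only what shows in the picture. A call takes as long as a camera call.
- masks_of(picture, label): "region" (480x640 bool, what is visible of it) and "rect" ([left, top, right, bottom] in pixels, round what is visible of it).
- place_of(picture, label): "xy" ([column, row] in pixels: a listed point, or the origin of a listed thing).
The state is a dict: "clock": time; "joints": joint angles; "joint_vel": joint speeds; "tau": joint torques, N m; "position": TCP position; "orientation": TCP orientation; "wrist_force": force on the tool from outside, world axes, zero at the start; "wrist_torque": the same for the moment, N m; "finger_gap": finger opening in m; "grasp_force": force on a finger pad.
Only numpy, scipy, OpenCV 4.12 (cv2) and the standard library are available. Lean on these libraries where they do the work, as an engineer would, in place of code of your own. Each camera call takes 0.05 s, during which the arm holds its last target. There are 200 camera calls.

## Working session

There is one attempt and no reset: what is moved stays moved. The work goes in short steps, Python scripts to look and compute and a shell command to move; the robot and the scene stay as the last step left them, time stands still between calls to the robot, and variables do not carry over. Pictures are saved under pics/ and viewed, at most 14 in all, crops included, and the job is handed in when it is done.

```bash
mkdir -p pics
cat > h.py <<'E'
from rig import *
import numpy as np, cv2
def pts(p):
    d=p["depth"]; f=240/np.tan(np.radians(p["fov_y"])/2)
    v,u=np.mgrid[0:480,0:640]
    P=np.stack([(u-p["cx"])/f*d,-(v-p["cy"])/f*d,-d,np.ones_like(d)],-1)
    return (P@np.array(p["pose"]).T)[...,:3]
E
python3 - <<'E'
from h import *
o=get_obs(); print(o)
for n in ("side","top"):
    p=get_image(n); cv2.imwrite(f"pics/{n}0.png",p["frame"][...,::-1]); print(n,[k for k in p],p["fov_y"],p["cx"],p["cy"],np.round(p["pose"],3).tolist(), {k:p[k] for k in p if k not in("frame","depth","pose")})
    W=pts(p)
    for l in ["vial_22","vial_32","vial_42","vial_52","block_22","block_32","block_42","block_52","heater","tray"]:
        m=masks_of(p,l)[:2]; q=place_of(p,l)[:2]
        for a in m:
            w=W[a["region"]&(p["depth"]>0)]
            print(l,round(a["score"],2),np.round(a["rect"]),"lo",np.round(np.percentile(w,2,0),3),"hi",np.round(np.percentile(w,98,0),3)if len(w) else "")
        print("   ",[(np.round(a["xy"]),round(a["score"],2)) for a in q])
E
```

```text
{'clock': 0.0, 'joints': array([-1.35047277,  0.61590988, -0.01261759,  1.42489265,  0.00812315,
        1.10335916, -0.04036714]), 'joint_vel': array([-0.00283196, -0.00192087,  0.00158269, -0.00016321,  0.00145995,
       -0.00067727,  0.00165581]), 'tau': array([-6.81867891e-05, -4.58922458e+01,  2.09242841e-01, -1.65743655e+01,
       -6.10402669e-02,  2.02999846e-02,  2.24183714e-04]), 'position': array([0.15861726, 0.62954488, 0.21748929]), 'orientation': array([[-9.69720474e-01,  2.44216884e-01, -5.61489705e-04],
       [ 2.44217523e-01,  9.69717368e-01, -2.45503805e-03],
       [-5.50754226e-05, -2.51782629e-03, -9.99996829e-01]]), 'wrist_force': array([-0.55032898,  0.2240187 , -0.67703701]), 'wrist_torque': array([0.00381783, 0.0038558 , 0.01221023]), 'grasp_force': 0.0, 'finger_gap': 0.09281253184041698}
side ['frame', 'depth', 'fov_y', 'cx', 'cy', 'pose', 'shot'] 46.58715773922367 332.03529948058986 234.81565169668494 [[-0.641, 0.676, -0.363, 0.202], [-0.768, -0.565, 0.303, 0.331], [0.0, 0.473, 0.881, 0.917], [0.0, 0.0, 0.0, 1.0]] {'fov_y': 46.58715773922367, 'cx': 332.03
[... 3875 characters left out ...]
.006  0.027] hi [0.523 0.064 0.049]
block_42 0.77 [216. 244. 264. 291.] lo [0.462 0.143 0.029] hi [0.533 0.215 0.049]
    [(array([206., 270.]), 0.96), (array([284., 272.]), 0.93)]
block_52 0.89 [305. 252. 348. 293.] lo [ 0.453 -0.006  0.027] hi [0.523 0.064 0.049]
block_52 0.77 [216. 244. 264. 291.] lo [0.462 0.143 0.029] hi [0.533 0.215 0.049]
    [(array([206., 270.]), 0.96), (array([284., 272.]), 0.93)]
heater 0.7 [170. 244. 359. 308.] lo [ 0.428 -0.015  0.024] hi [0.545 0.298 0.044]
    []
tray 0.91 [445. 172. 494. 310.] lo [ 0.424 -0.255  0.002] hi [ 0.658 -0.185  0.021]
tray 0.3 [452. 207. 493. 238.] lo [ 0.545 -0.243  0.007] hi [ 0.592 -0.196  0.093]
    [(array([465., 243.]), 0.82)]
```

Run:
```python
from h import *
for n in ("side","top"):
    p=get_image(n); W=pts(p); ok=p["depth"]>0
    r=np.concatenate if 0 else None
    print(n)
    for l in ("vial_22","block_22"):
      for a in masks_of(p,l):
        w=W[a["region"]&ok]; 
        if l[0]=="v":
            t=w[w[:,2]>np.percentile(w[:,2],95)-.006]; c,rad=cv2.minEnclosingCircle((t[:,:2]*1000).astype(np.float32))
            print("vial",round(a["score"],2),np.round(a["rect"]),"top z",np.round(np.percentile(w[:,2],95),3),"topc",np.round(c,1),"r",round(rad,1),"mid",np.round((np.percentile(t,3,0)+np.percentile(t,97,0))[:2]/2,4),"ext",np.round((np.percentile(w,98,0)-np.percentile(w,2,0))[:2],3))
        else:
            m=a["rect"]; x0,y0,x1,y1=[int(v) for v in m]; s=W[y0:y1,x0:x1].reshape(-1,3)
            fl=s[(s[:,2]<.038)&(s[:,2]>.015)&(np.hypot(*(s[:,:2]-np.median(w[:,:2],0)).T)<.036)]
            print("block",round(a["score"],2),np.round(m),"mid",np.round((np.percentile(w,1,0)+np.percentile(w,99,0))[:2]/2,4),"lowarea",np.round(fl.mean(0),4),"ext",np.round(np.percentile(fl,98,0)-np.percentile(fl,2,0),3))
    m=[a for a in masks_of(p,"heater")][:1]+[a for a in masks_of(p,"tray")][:1]
    for a in m:
        w=W[a["region"]&ok][:,:2]*1000; print("rect",cv2.minAreaRect(w.astype(np.float32)))
    im=p["frame"][130:400,200:520] if n=="side" else p["frame"][160:320,160:500]
    cv2.imwrite(f"pics/{n}c.png",cv2.resize(im[...,::-1],None,fx=2.2,fy=2.2,interpolation=cv2.INTER_CUBIC))
```

```text
side
vial 0.95 [456. 185. 489. 219.] top z 0.078 topc [ 449.1 -216.7] r 19.5 mid [ 0.4492 -0.2169] ext [0.051 0.055]
vial 0.86 [412. 137. 443. 182.] top z 0.091 topc [ 567.5 -222.2] r 24.0 mid [ 0.5677 -0.221 ] ext [0.045 0.045]
vial 0.76 [440. 164. 462. 197.] top z 0.081 topc [ 508.6 -218. ] r 10.6 mid [ 0.509  -0.2178] ext [0.04  0.065]
vial 0.7 [400. 128. 417. 156.] top z 0.064 topc [ 626.1 -219.4] r 14.1 mid [ 0.6257 -0.2186] ext [0.026 0.026]
block 0.88 [220. 309. 281. 366.] mid [0.4999 0.2547] lowarea [0.5039 0.2533 0.0304] ext [0.034 0.035 0.01 ]
block 0.87 [296. 260. 356. 318.] mid [0.4902 0.1053] lowarea [0.4942 0.102  0.0301] ext [0.043 0.044 0.009]
block 0.67 [260. 284. 319. 340.] mid [0.4954 0.1798] lowarea [0.4992 0.1777 0.0303] ext [0.025 0.026 0.01 ]
block 0.67 [332. 238. 388. 290.] mid [0.4861 0.0295] lowarea [0.4894 0.0264 0.0302] ext [0.053 0.052 0.009]
rect ((492.16656494140625, 133.88087463378906), (336.8038635253906, 126.20276641845703), 86.44876098632812)
top
vial 0.85 [456. 180. 482. 199.] top z 0.065 topc [ 628.6 -220.9] r 14.3 mid [ 0.6282 -0.2203] ext [0.028
[... 391 characters left out ...]
 [498.3 180.2] r 50.8 mid [0.4978 0.1784] ext [0.07 0.07]
block 0.98 [305. 251. 350. 294.] mid [0.4878 0.0288] lowarea [0.4882 0.0291 0.0303] ext [0.055 0.054 0.007]
block 0.69 [218. 248. 265. 292.] mid [0.4973 0.1784] lowarea [0.498  0.1802 0.0302] ext [0.026 0.026 0.008]
block 0.63 [178. 245. 219. 290.] mid [0.5019 0.2532] lowarea [0.5025 0.2558 0.0303] ext [0.035 0.034 0.008]
block 0.63 [259. 248. 307. 295.] mid [0.4935 0.1038] lowarea [0.4931 0.1046 0.0304] ext [0.045 0.045 0.007]
rect ((486.286865234375, 141.1036834716797), (318.31353759765625, 107.85201263427734), 86.32465362548828)
rect ((541.107177734375, -224.19540405273438), (80.6371078491211, 252.5493621826172), 89.80120849609375)
```

View pics/side0.png

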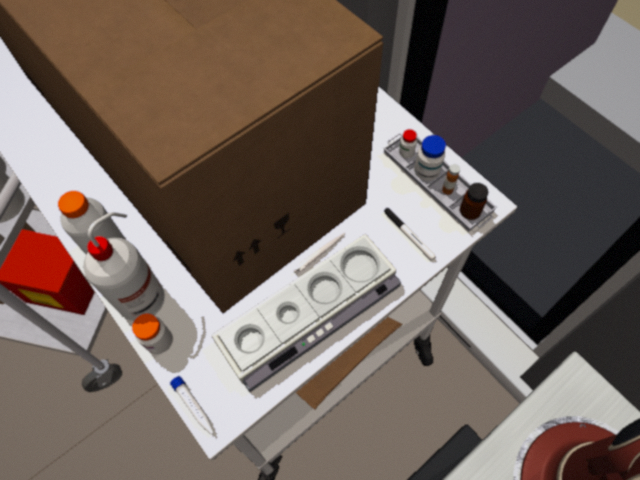

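View pics/topc.png

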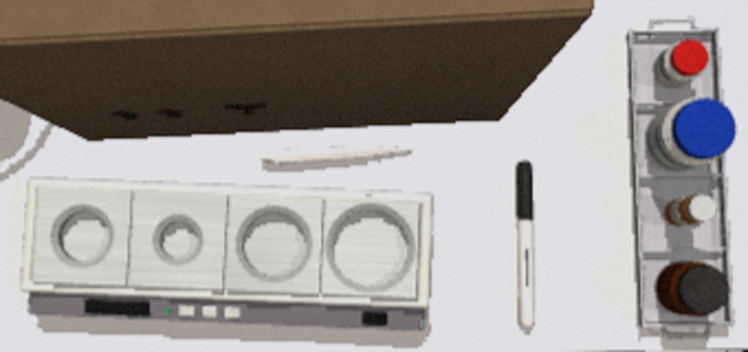

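Run:
```python
from h import *
G={}
for n in ("side","top"):
    p=get_image(n); w=pts(p)[p["depth"]>0]
    for x,y,z in w[::2]:
        k=(int(np.floor(x/.05)),int(np.floor(y/.05))); G[k]=max(G.get(k,-9),z)
print("rows y; cols x from .0 to .85, max z cm")
for j in range(15,-11,-1): print("%5.2f"%(j*.05)," ".join("%3d"%round(100*G[(i,j)]) if (i,j) in G else "  ." for i in range(0,18)))
```

```text
rows y; cols x from .0 to .85, max z cm
 0.75 -93 -93 -93 -93 -94 -94 -93 -93 -94 -93 -93 -94 -94 -93 -94 -93 -93 -93
 0.70 -93 -93 -93 -93 -94 -93 -93   .   .   .   .   .   .   . -93 -93 -93 -93
 0.65 -93 -93 -93 -93 -93 -93 -94   .   .   .   .   .   . -94 -93 -93 -93 -93
 0.60 -93 -93 -93 -93 -93 -93 -93   .   .   .   .   . -93 -93 -93 -93 -93 -93
 0.55 -93 -93 -93 -93 -93 -93 -93   .   .   .   . -93 -93 -93 -93 -93 -93 -93
 0.50 -93 -93 -93 -93 -93 -93 -94   .   .   . -94 -93 -93 -94 -93 -93 -93 -93
 0.45 -93 -94 -93 -93 -93 -93 -93   .   . -93 -93 -93 -93 -94 -93 -94 -93 -94
 0.40 -93 -94 -93 -93 -93 -93 -93   0   0   0   0   0   0   0   0   0   0   0
 0.35 -93 -94 -93 -93 -93 -93 -93   0   2   2   3   8   8  25  21  17  17   0
 0.30 -93 -93 -93 -93 -93 -93 -94   0   2   4   4   4   8  25  25  17  17   0
 0.25 -93 -93 -93 -94 -93 -93 -93   0   3   5   5  41  41  41  41  41  41  41
 0.20 -93 -94 -93 -93 -93 -93 -93   0   4   5   5  41  41  41  41  41  41  41
 0.15 -84 -84   0   0 -93 -93 -93   0   4   5   5  41  41  41  41  41  41  41
 0.10 -83  48   0   0 -93 -93 -93   0   4   5 
[... 267 characters left out ...]
0.10   2   2   1   0 -93 -93 -93   0   2   2   2  41  41  41  41  41   .   .
-0.15   0   0   0   0 -93 -93 -93   0   1   1   2   1   1   0   .   .   9  10
-0.20   0   0   0   0 -93 -93 -93   0   8   6   2   9   2   2   1   7  11  11
-0.25 -93 -93 -93 -93 -93 -93 -93   0   8   8   9   9   7   2   1   8  10  11
-0.30 -93 -93 -93 -93 -93 -93 -93   0   2   2   2   2   2   2   1   1   7   9
-0.35 -93 -93 -93 -93 -93 -93 -93 -93   0   0   0   0   0   0   0   0   0   0
-0.40 -85 -85 -85 -85 -85 -85 -85 -85 -85 -85 -85 -85   .   .   .   .   .   .
-0.45 -22  -8   7  11 -85 -85 -85 -85 -85 -85 -85 -85   .   .   .   .   .   .
-0.50   .   .   .   8 -85 -85 -85 -85 -85 -85 -86 -85   .   .   .   .   .   .
```

```bash
python3 -m creep '[{"rz":-0.1,"dx":-0.302,"dy":-0.213,"jaw":0},{"rz":-0.247,"dx":-0.302,"dy":-0.213,"jaw":0},{"rz":-0.247,"dx":-0.302,"dy":-0.213,"jaw":0},{"rz":-0.247,"dx":-0.302,"dy":-0.213,"jaw":0},{"rz":-0.247,"dx":-0.302,"dy":-0.213,"jaw":0},{"rz":-0.247,"dx":-0.302,"dy":-0.213,"jaw":0},{"rz":-0.247,"dx":-0.302,"dy":-0.213,"jaw":0},{"rz":-0.247,"dx":-0.443,"dy":-0.486,"jaw":0},{"rz":-0.247,"dx":-0.443,"dy":-0.486,"jaw":0},{"rz":-0.247,"dx":-0.443,"dy":-0.486,"jaw":0},{"rz":-0.247,"dx":-0.443,"dy":-0.486,"jaw":0},{"rz":-0.247,"dx":-0.443,"dy":-0.486,"jaw":0},{"rz":-0.247,"dx":-0.443,"dy":-0.486,"jaw":0},{"rz":-0.247,"dx":-0.49,"dy":-0.752,"jaw":0},{"rz":-0.247,"dx":-0.49,"dy":-0.752,"jaw":0},{"rz":-0.247,"dx":-0.49,"dy":-0.752,"jaw":0},{"rz":-0.247,"dx":-0.49,"dy":-0.752,"jaw":0},{"rz":-0.247,"dx":-0.49,"dy":-0.752,"jaw":0},{"rz":-0.247,"dx":-0.49,"dy":-0.752,"jaw":0},{"rz":-0.247,"dx":-0.49,"dy":-0.752,"jaw":0}]'
python3 - <<'E'
from h import *
o=get_obs(); print(o["position"],o["orientation"].round(4),o["joints"].round(2),o["clock"])
E
```

```text
[0.15875203 0.63027939 0.2186397 ] [[-9.697e-01  2.442e-01 -1.000e-04]
 [ 2.442e-01  9.697e-01 -0.000e+00]
 [ 0.000e+00 -1.000e-04 -1.000e+00]] [-1.35  0.61 -0.01  1.42  0.01  1.1  -0.04] 2.7invalid input at $[0]: expected keys rx, ry, rz, dx, dy, dz, jaw
```

```bash
python3 -m creep '[{"rx":0,"ry":0,"rz":-0.1,"dx":-0.302,"dy":-0.213,"dz":0,"jaw":0},{"rx":0,"ry":0,"rz":-0.247,"dx":-0.302,"dy":-0.213,"dz":0,"jaw":0},{"rx":0,"ry":0,"rz":-0.247,"dx":-0.302,"dy":-0.213,"dz":0,"jaw":0},{"rx":0,"ry":0,"rz":-0.247,"dx":-0.302,"dy":-0.213,"dz":0,"jaw":0},{"rx":0,"ry":0,"rz":-0.247,"dx":-0.302,"dy":-0.213,"dz":0,"jaw":0},{"rx":0,"ry":0,"rz":-0.247,"dx":-0.302,"dy":-0.213,"dz":0,"jaw":0},{"rx":0,"ry":0,"rz":-0.247,"dx":-0.302,"dy":-0.213,"dz":0,"jaw":0},{"rx":0,"ry":0,"rz":-0.247,"dx":-0.443,"dy":-0.486,"dz":0,"jaw":0},{"rx":0,"ry":0,"rz":-0.247,"dx":-0.443,"dy":-0.486,"dz":0,"jaw":0},{"rx":0,"ry":0,"rz":-0.247,"dx":-0.443,"dy":-0.486,"dz":0,"jaw":0},{"rx":0,"ry":0,"rz":-0.247,"dx":-0.443,"dy":-0.486,"dz":0,"jaw":0},{"rx":0,"ry":0,"rz":-0.247,"dx":-0.443,"dy":-0.486,"dz":0,"jaw":0}]'
python3 - <<'E'
from h import *
o=get_obs(); print(o["position"],o["orientation"].round(4),o["joints"].round(2),o["clock"])
E
```

```text
clock: 3.9
position: [0.451, 0.1212, 0.2191]
orientation: [[-1.0, -0.0, 0.001], [-0.0, 1.0, 0.0], [-0.001, 0.0, -1.0]]
wrist_force: [1.4, 0.5, 0.1]
finger_gap: 0.0932
grasp_force: 0.0
[0.45102491 0.12116888 0.21905007] [[-1.0e+00 -4.0e-04  1.1e-03]
 [-4.0e-04  1.0e+00  3.0e-04]
 [-1.1e-03  3.0e-04 -1.0e+00]] [-0.3   0.33 -0.01  1.93  0.    0.88  1.26] 3.9
```

```bash
python3 -m creep '[{"rx":0,"ry":0,"rz":0,"dx":-0.01,"dy":-0.2,"dz":0,"jaw":0},{"rx":0,"ry":0,"rz":0,"dx":-0.01,"dy":-0.2,"dz":0,"jaw":0},{"rx":0,"ry":0,"rz":0,"dx":-0.01,"dy":-0.2,"dz":0,"jaw":0},{"rx":0,"ry":0,"rz":0,"dx":0,"dy":-0.339,"dz":0.03,"jaw":0},{"rx":0,"ry":0,"rz":0,"dx":0,"dy":-0.339,"dz":0.06,"jaw":0},{"rx":0,"ry":0,"rz":0,"dx":0,"dy":-0.339,"dz":0.08,"jaw":0},{"rx":0,"ry":0,"rz":0,"dx":0,"dy":-0.339,"dz":0.1,"jaw":0},{"rx":0,"ry":0,"rz":0,"dx":0,"dy":-0.339,"dz":0.1,"jaw":0},{"rx":0,"ry":0,"rz":0,"dx":0,"dy":-0.339,"dz":0.1,"jaw":0},{"rx":0,"ry":0,"rz":0,"dx":0,"dy":-0.339,"dz":0.1,"jaw":0}]'
```

```text
clock: 4.9
position: [0.4511, -0.2153, 0.119]
orientation: [[-1.0, -0.001, 0.0], [-0.001, 1.0, 0.001], [-0.0, 0.001, -1.0]]
wrist_force: [-0.1, 0.4, -0.1]
finger_gap: 0.0929
grasp_force: 0.0
```

```bash
python3 -m creep '[{"rx":0,"ry":0,"rz":0,"dx":0,"dy":-0.002,"dz":0.03,"jaw":0},{"rx":0,"ry":0,"rz":0,"dx":0,"dy":-0.002,"dz":0.06,"jaw":0},{"rx":0,"ry":0,"rz":0,"dx":0,"dy":-0.002,"dz":0.08,"jaw":0},{"rx":0,"ry":0,"rz":0,"dx":0,"dy":-0.002,"dz":0.091,"jaw":0},{"rx":0,"ry":0,"rz":0,"dx":0,"dy":-0.002,"dz":0.091,"jaw":0},{"rx":0,"ry":0,"rz":0,"dx":0,"dy":-0.002,"dz":0.091,"jaw":100},{"rx":0,"ry":0,"rz":0,"dx":0,"dy":-0.002,"dz":0.091,"jaw":160},{"rx":0,"ry":0,"rz":0,"dx":0,"dy":-0.002,"dz":0.091,"jaw":160},{"rx":0,"ry":0,"rz":0,"dx":0,"dy":-0.002,"dz":0.091,"jaw":160},{"rx":0,"ry":0,"rz":0,"dx":0,"dy":-0.002,"dz":0.091,"jaw":160},{"rx":0,"ry":0,"rz":0,"dx":0,"dy":-0.002,"dz":0.091,"jaw":160}]' 15
python3 - <<'E'
from h import *
p=get_image("side"); cv2.imwrite("pics/g1.png",cv2.resize(p["frame"][100:300,340:580,::-1],None,fx=2.5,fy=2.5))
E
```

```text
clock: 6.0
position: [0.4507, -0.218, 0.0278]
orientation: [[-1.0, -0.0, 0.0], [-0.0, 1.0, -0.0], [-0.0, -0.0, -1.0]]
wrist_force: [0.9, -0.1, 0.4]
finger_gap: 0.0497
grasp_force: 0.0
```

View pics/g1.png

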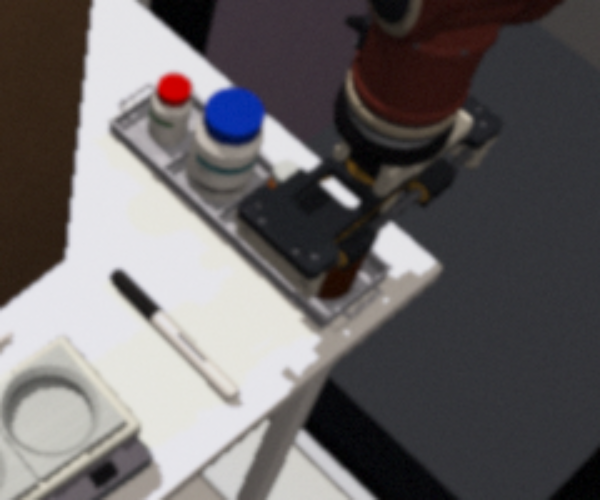

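```bash
python3 -m creep '[{"rx":0,"ry":0,"rz":0,"dx":0,"dy":0,"dz":0,"jaw":165},{"rx":0,"ry":0,"rz":0,"dx":0,"dy":0,"dz":0,"jaw":165},{"rx":0,"ry":0,"rz":0,"dx":0,"dy":0,"dz":0,"jaw":165},{"rx":0,"ry":0,"rz":0,"dx":0,"dy":0,"dz":0,"jaw":165},{"rx":0,"ry":0,"rz":0,"dx":0,"dy":0,"dz":-0.01,"jaw":165},{"rx":0,"ry":0,"rz":0,"dx":0,"dy":0,"dz":-0.03,"jaw":165}]' 15
```

```text
clock: 6.65
position: [0.4496, -0.2173, 0.0572]
orientation: [[-1.0, -0.0, -0.003], [-0.0, 1.0, 0.001], [0.003, 0.001, -1.0]]
wrist_force: [-0.3, -0.0, -0.1]
finger_gap: 0.0408
grasp_force: 15.0
```

```bash
python3 -m creep '[{"rx":0,"ry":0,"rz":0,"dx":0,"dy":0,"dz":-0.03,"jaw":165},{"rx":0,"ry":0,"rz":0,"dx":0,"dy":0,"dz":-0.065,"jaw":165},{"rx":0,"ry":0,"rz":0,"dx":0,"dy":0.02,"dz":-0.09,"jaw":165},{"rx":0,"ry":0,"rz":0,"dx":0,"dy":0.06,"dz":-0.1,"jaw":165},{"rx":0,"ry":0,"rz":0,"dx":-0.005,"dy":0.1,"dz":-0.1,"jaw":165},{"rx":0,"ry":0,"rz":0,"dx":-0.015,"dy":0.14,"dz":-0.1,"jaw":165},{"rx":0,"ry":0,"rz":0,"dx":-0.025,"dy":0.18,"dz":-0.1,"jaw":165},{"rx":0,"ry":0,"rz":0,"dx":-0.035,"dy":0.22,"dz":-0.1,"jaw":165},{"rx":0,"ry":0,"rz":0,"dx":-0.04,"dy":0.26,"dz":-0.1,"jaw":165},{"rx":0,"ry":0,"rz":0,"dx":-0.043,"dy":0.295,"dz":-0.1,"jaw":165},{"rx":0,"ry":0,"rz":0,"dx":-0.043,"dy":0.315,"dz":-0.08,"jaw":165},{"rx":0,"ry":0,"rz":0,"dx":-0.043,"dy":0.3215,"dz":-0.06,"jaw":165},{"rx":0,"ry":0,"rz":0,"dx":-0.043,"dy":0.3215,"dz":-0.05,"jaw":165},{"rx":0,"ry":0,"rz":0,"dx":-0.043,"dy":0.3215,"dz":-0.04,"jaw":165},{"rx":0,"ry":0,"rz":0,"dx":-0.043,"dy":0.3215,"dz":-0.04,"jaw":165},{"rx":0,"ry":0,"rz":0,"dx":-0.043,"dy":0.3215,"dz":-0.04,"jaw":165}]'
python3 - <<'E'
from h import *
for n,(a,b,c,d) in (("side",(180,400,180,440)),("top",(180,320,170,380))):
    p=get_image(n); cv2.imwrite(f"pics/h1{n}.png",cv2.resize(p["frame"][a:b,c:d,::-1],None,fx=2.5,fy=2.5))
E
```

```text
clock: 8.25
position: [0.494, 0.1025, 0.0981]
orientation: [[-1.0, 0.002, 0.001], [0.002, 1.0, -0.0], [-0.001, -0.0, -1.0]]
wrist_force: [0.9, 0.1, -0.5]
finger_gap: 0.0411
grasp_force: 15.0
```

View pics/h1side.png

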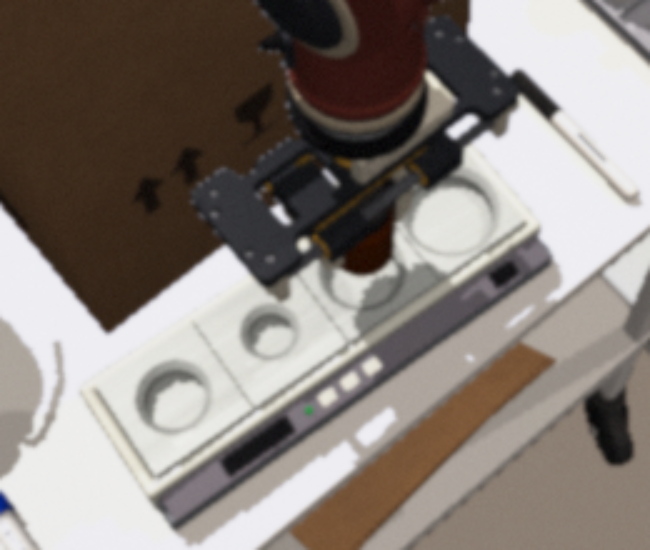

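```bash
python3 -m creep '[{"rx":0,"ry":0,"rz":0,"dx":0,"dy":0,"dz":0.015,"jaw":165},{"rx":0,"ry":0,"rz":0,"dx":0,"dy":0,"dz":0.027,"jaw":165},{"rx":0,"ry":0,"rz":0,"dx":0,"dy":0,"dz":0.035,"jaw":165},{"rx":0,"ry":0,"rz":0,"dx":0,"dy":0,"dz":0.04,"jaw":165},{"rx":0,"ry":0,"rz":0,"dx":0,"dy":0,"dz":0.043,"jaw":165},{"rx":0,"ry":0,"rz":0,"dx":0,"dy":0,"dz":0.045,"jaw":165},{"rx":0,"ry":0,"rz":0,"dx":0,"dy":0,"dz":0.045,"jaw":165},{"rx":0,"ry":0,"rz":0,"dx":0,"dy":0,"dz":0.045,"jaw":165}]'
```

```text
clock: 9.15
position: [0.4938, 0.1036, 0.0529]
orientation: [[-1.0, -0.0, 0.001], [-0.0, 1.0, 0.0], [-0.001, 0.0, -1.0]]
wrist_force: [0.1, 0.1, -0.7]
finger_gap: 0.041
grasp_force: 15.0
```

```bash
python3 -m creep '[{"rx":0,"ry":0,"rz":0,"dx":0,"dy":0,"dz":0.0005,"jaw":165},{"rx":0,"ry":0,"rz":0,"dx":0,"dy":0,"dz":0.001,"jaw":165},{"rx":0,"ry":0,"rz":0,"dx":0,"dy":0,"dz":0.001,"jaw":165}]'
```

```text
clock: 9.45
position: [0.4939, 0.1036, 0.0526]
orientation: [[-1.0, -0.0, 0.001], [-0.0, 1.0, 0.0], [-0.001, 0.0, -1.0]]
wrist_force: [-1.2, -0.0, 7.2]
finger_gap: 0.0405
grasp_force: 15.0
```

```bash
python3 -m creep '[{"rx":0,"ry":0,"rz":0,"dx":0,"dy":0,"dz":0,"jaw":130},{"rx":0,"ry":0,"rz":0,"dx":0,"dy":0,"dz":0,"jaw":96},{"rx":0,"ry":0,"rz":0,"dx":0,"dy":0,"dz":0,"jaw":96},{"rx":0,"ry":0,"rz":0,"dx":0,"dy":0,"dz":0,"jaw":96},{"rx":0,"ry":0,"rz":0,"dx":0,"dy":0,"dz":-0.02,"jaw":96},{"rx":0,"ry":0,"rz":0,"dx":0,"dy":0,"dz":-0.06,"jaw":96},{"rx":0,"ry":0,"rz":0,"dx":0,"dy":0,"dz":-0.1,"jaw":96},{"rx":0,"ry":0,"rz":0,"dx":0,"dy":-0.045,"dz":-0.1,"jaw":96},{"rx":0,"ry":0,"rz":0,"dx":0,"dy":-0.09,"dz":-0.1,"jaw":96},{"rx":0,"ry":0,"rz":0,"dx":0,"dy":-0.135,"dz":-0.1,"jaw":96},{"rx":0,"ry":0,"rz":0,"dx":0,"dy":-0.18,"dz":-0.1,"jaw":96},{"rx":0,"ry":0,"rz":0,"dx":0,"dy":-0.225,"dz":-0.1,"jaw":96},{"rx":0,"ry":0,"rz":0,"dx":-0.008,"dy":-0.27,"dz":-0.08,"jaw":96},{"rx":0,"ry":0,"rz":0,"dx":-0.016,"dy":-0.31,"dz":-0.06,"jaw":96},{"rx":0,"ry":0,"rz":0,"dx":-0.016,"dy":-0.3215,"dz":-0.06,"jaw":96},{"rx":0,"ry":0,"rz":0,"dx":-0.016,"dy":-0.3215,"dz":-0.06,"jaw":96},{"rx":0,"ry":0,"rz":0,"dx":-0.016,"dy":-0.3215,"dz":-0.06,"jaw":96}]'
python3 - <<'E'
from h import *
p=get_image("side"); a=p["frame"][100:400,200:520,::-1]; cv2.imwrite("pics/s2.png",cv2.resize(a,None,fx=2,fy=2))
E
```

```text
clock: 11.15
position: [0.5099, -0.216, 0.1119]
orientation: [[-1.0, -0.002, 0.0], [-0.002, 1.0, 0.002], [-0.0, 0.002, -1.0]]
wrist_force: [0.2, 0.9, 0.2]
finger_gap: 0.0578
grasp_force: 0.0
```

View pics/s2.png

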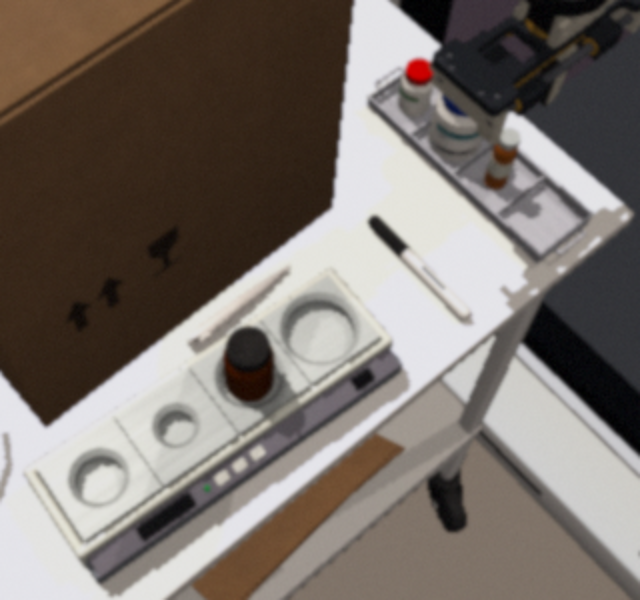

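```bash
python3 -m creep '[{"rx":0,"ry":0,"rz":0,"dx":0,"dy":0,"dz":0.03,"jaw":96},{"rx":0,"ry":0,"rz":0,"dx":0,"dy":0,"dz":0.06,"jaw":96},{"rx":0,"ry":0,"rz":0,"dx":0,"dy":0,"dz":0.078,"jaw":96},{"rx":0,"ry":0,"rz":0,"dx":0,"dy":0,"dz":0.084,"jaw":96},{"rx":0,"ry":0,"rz":0,"dx":0,"dy":0,"dz":0.084,"jaw":130},{"rx":0,"ry":0,"rz":0,"dx":0,"dy":0,"dz":0.084,"jaw":180},{"rx":0,"ry":0,"rz":0,"dx":0,"dy":0,"dz":0.084,"jaw":220},{"rx":0,"ry":0,"rz":0,"dx":0,"dy":0,"dz":0.084,"jaw":220},{"rx":0,"ry":0,"rz":0,"dx":0,"dy":0,"dz":0.084,"jaw":220},{"rx":0,"ry":0,"rz":0,"dx":0,"dy":0,"dz":0.084,"jaw":220},{"rx":0,"ry":0,"rz":0,"dx":0,"dy":0,"dz":0.084,"jaw":220},{"rx":0,"ry":0,"rz":0,"dx":0,"dy":0,"dz":0.084,"jaw":220}]' 12
```

```text
clock: 12.4
position: [0.51, -0.2182, 0.0283]
orientation: [[-1.0, -0.0, 0.001], [-0.0, 1.0, -0.0], [-0.001, -0.0, -1.0]]
wrist_force: [0.1, 0.6, 4.3]
finger_gap: 0.0217
grasp_force: 12.0
```

```bash
python3 -m creep '[{"rx":0,"ry":0,"rz":0,"dx":0,"dy":0,"dz":-0.02,"jaw":220},{"rx":0,"ry":0,"rz":0,"dx":0,"dy":0,"dz":-0.06,"jaw":220},{"rx":0,"ry":0,"rz":0,"dx":0,"dy":0.01,"dz":-0.1,"jaw":220},{"rx":0,"ry":0,"rz":0,"dx":0,"dy":0.04,"dz":-0.13,"jaw":220},{"rx":0,"ry":0,"rz":0,"dx":0.003,"dy":0.08,"dz":-0.142,"jaw":220},{"rx":0,"ry":0,"rz":0,"dx":0.006,"dy":0.12,"dz":-0.142,"jaw":220},{"rx":0,"ry":0,"rz":0,"dx":0.012,"dy":0.16,"dz":-0.142,"jaw":220},{"rx":0,"ry":0,"rz":0,"dx":0.012,"dy":0.2,"dz":-0.142,"jaw":220},{"rx":0,"ry":0,"rz":0,"dx":0.012,"dy":0.24,"dz":-0.142,"jaw":220},{"rx":0,"ry":0,"rz":0,"dx":0.012,"dy":0.28,"dz":-0.142,"jaw":220},{"rx":0,"ry":0,"rz":0,"dx":0.012,"dy":0.32,"dz":-0.142,"jaw":220},{"rx":0,"ry":0,"rz":0,"dx":0.012,"dy":0.36,"dz":-0.142,"jaw":220},{"rx":0,"ry":0,"rz":0,"dx":0.012,"dy":0.385,"dz":-0.142,"jaw":220},{"rx":0,"ry":0,"rz":0,"dx":0.012,"dy":0.397,"dz":-0.142,"jaw":220},{"rx":0,"ry":0,"rz":0,"dx":0.012,"dy":0.397,"dz":-0.12,"jaw":220},{"rx":0,"ry":0,"rz":0,"dx":0.012,"dy":0.397,"dz":-0.09,"jaw":220},{"rx":0,"ry":0,"rz":0,"dx":0.012,"dy":0.397,"dz":-0.07,"jaw":220},{"rx":0,"ry":0,"rz":0,"dx":0.012,"dy":0.397,"dz":-0.06,"jaw":220},{"rx":0,"ry":0,"rz":0,"dx":0.012,"dy":0.397,"dz":-0.06,"jaw":220}]'
python3 - <<'E'
from h import *
p=get_image("side"); cv2.imwrite("pics/h2.png",cv2.resize(p["frame"][180:400,180:440,::-1],None,fx=2.5,fy=2.5))
E
```

```text
clock: 14.3
position: [0.4968, 0.1777, 0.0864]
orientation: [[-1.0, 0.001, -0.003], [0.001, 1.0, -0.002], [0.003, -0.002, -1.0]]
wrist_force: [0.0, 0.1, -1.1]
finger_gap: 0.0215
grasp_force: 12.0
```

View pics/h2.png

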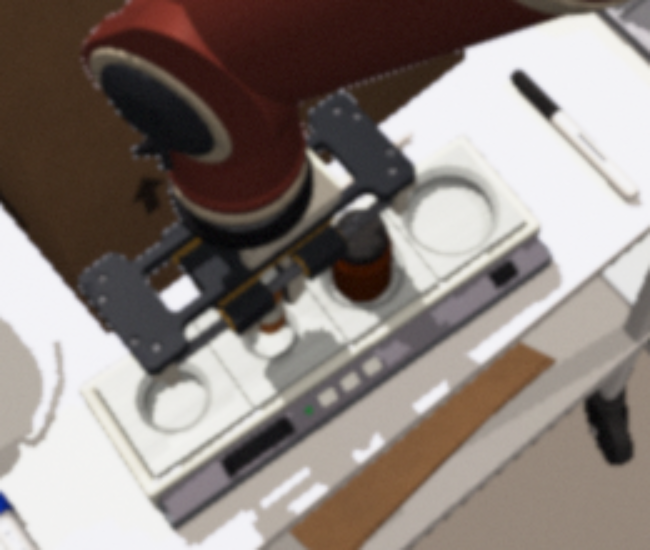

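```bash
python3 -m creep '[{"rx":0,"ry":0,"rz":0,"dx":0,"dy":0,"dz":0.012,"jaw":220},{"rx":0,"ry":0,"rz":0,"dx":0,"dy":0,"dz":0.022,"jaw":220},{"rx":0,"ry":0,"rz":0,"dx":0,"dy":0,"dz":0.029,"jaw":220},{"rx":0,"ry":0,"rz":0,"dx":0,"dy":0,"dz":0.033,"jaw":220},{"rx":0,"ry":0,"rz":0,"dx":0,"dy":0,"dz":0.035,"jaw":220},{"rx":0,"ry":0,"rz":0,"dx":0,"dy":0,"dz":0.0355,"jaw":220},{"rx":0,"ry":0,"rz":0,"dx":0,"dy":0,"dz":0.036,"jaw":220},{"rx":0,"ry":0,"rz":0,"dx":0,"dy":0,"dz":0.036,"jaw":220}]'
```

```text
clock: 15.15
position: [0.4973, 0.179, 0.0532]
orientation: [[-1.0, -0.0, -0.0], [-0.0, 1.0, 0.0], [0.0, 0.0, -1.0]]
wrist_force: [-3.1, -1.4, 11.5]
finger_gap: 0.0217
grasp_force: 12.0
```

```bash
python3 -m creep '[{"rx":0,"ry":0,"rz":0,"dx":0,"dy":0,"dz":0,"jaw":160},{"rx":0,"ry":0,"rz":0,"dx":0,"dy":0,"dz":0,"jaw":118},{"rx":0,"ry":0,"rz":0,"dx":0,"dy":0,"dz":0,"jaw":118},{"rx":0,"ry":0,"rz":0,"dx":0,"dy":0,"dz":0,"jaw":118},{"rx":0,"ry":0,"rz":0,"dx":0,"dy":0,"dz":-0.02,"jaw":118},{"rx":0,"ry":0,"rz":0,"dx":0,"dy":0,"dz":-0.065,"jaw":118},{"rx":0,"ry":0,"rz":0,"dx":0,"dy":0,"dz":-0.11,"jaw":60},{"rx":0,"ry":0,"rz":0,"dx":0,"dy":-0.045,"dz":-0.12,"jaw":40},{"rx":0,"ry":0,"rz":0,"dx":0,"dy":-0.09,"dz":-0.12,"jaw":40},{"rx":0,"ry":0,"rz":0,"dx":0,"dy":-0.135,"dz":-0.12,"jaw":40},{"rx":0,"ry":0,"rz":0,"dx":0,"dy":-0.18,"dz":-0.12,"jaw":40},{"rx":0,"ry":0,"rz":0,"dx":0,"dy":-0.225,"dz":-0.12,"jaw":40},{"rx":0,"ry":0,"rz":0,"dx":0,"dy":-0.27,"dz":-0.12,"jaw":40},{"rx":0,"ry":0,"rz":0,"dx":0,"dy":-0.315,"dz":-0.12,"jaw":40},{"rx":0,"ry":0,"rz":0,"dx":0,"dy":-0.36,"dz":-0.12,"jaw":40},{"rx":0,"ry":0,"rz":0,"dx":0,"dy":-0.4,"dz":-0.11,"jaw":40},{"rx":0,"ry":0,"rz":0,"dx":-0.035,"dy":-0.4,"dz":-0.09,"jaw":40},{"rx":0,"ry":0,"rz":0,"dx":-0.071,"dy":-0.4,"dz":-0.07,"jaw":40},{"rx":0,"ry":0,"rz":0,"dx":-0.071,"dy":-0.4,"dz":-0.07,"jaw":40},{"rx":0,"ry":0,"rz":0,"dx":-0.071,"dy":-0.4,"dz":-0.07,"jaw":40}]'
python3 - <<'E'
from h import *
p=get_image("side"); cv2.imwrite("pics/s3.png",cv2.resize(p["frame"][100:400,200:520,::-1],None,fx=2,fy=2))
E
```

```text
clock: 17.15
position: [0.5682, -0.2204, 0.1204]
orientation: [[-1.0, -0.001, -0.003], [-0.001, 1.0, 0.001], [0.003, 0.001, -1.0]]
wrist_force: [-0.5, 0.6, 0.4]
finger_gap: 0.0785
grasp_force: 0.0
```

View pics/s3.png

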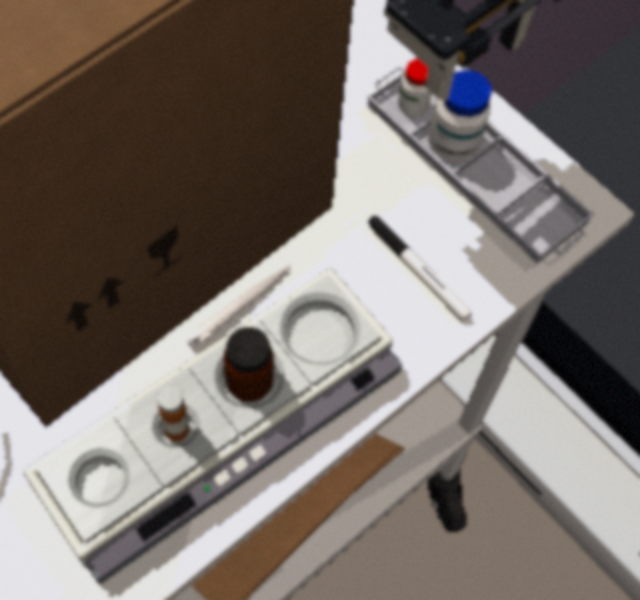

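```bash
python3 -m creep '[{"rx":0,"ry":0,"rz":0,"dx":0,"dy":0,"dz":0.03,"jaw":40},{"rx":0,"ry":0,"rz":0,"dx":0,"dy":0,"dz":0.06,"jaw":40},{"rx":0,"ry":0,"rz":0,"dx":0,"dy":0,"dz":0.082,"jaw":40},{"rx":0,"ry":0,"rz":0,"dx":0,"dy":0,"dz":0.091,"jaw":40},{"rx":0,"ry":0,"rz":0,"dx":0,"dy":0,"dz":0.091,"jaw":80},{"rx":0,"ry":0,"rz":0,"dx":0,"dy":0,"dz":0.091,"jaw":140},{"rx":0,"ry":0,"rz":0,"dx":0,"dy":0,"dz":0.091,"jaw":140},{"rx":0,"ry":0,"rz":0,"dx":0,"dy":0,"dz":0.091,"jaw":140},{"rx":0,"ry":0,"rz":0,"dx":0,"dy":0,"dz":0.091,"jaw":140},{"rx":0,"ry":0,"rz":0,"dx":0,"dy":0,"dz":0.091,"jaw":140},{"rx":0,"ry":0,"rz":0,"dx":0,"dy":0,"dz":0.091,"jaw":140}]' 15
```

```text
clock: 18.3
position: [0.5695, -0.2213, 0.032]
orientation: [[-1.0, -0.0, 0.002], [-0.0, 1.0, -0.001], [-0.002, -0.001, -1.0]]
wrist_force: [-1.1, -0.3, 6.3]
finger_gap: 0.0513
grasp_force: 15.0
```

```bash
python3 -m creep '[{"rx":0,"ry":0,"rz":0,"dx":0,"dy":0,"dz":-0.02,"jaw":140},{"rx":0,"ry":0,"rz":0,"dx":0,"dy":0,"dz":-0.055,"jaw":140},{"rx":0,"ry":0,"rz":0,"dx":0.02,"dy":0,"dz":-0.085,"jaw":140},{"rx":0,"ry":0,"rz":0,"dx":0.055,"dy":0,"dz":-0.1,"jaw":140},{"rx":0,"ry":0,"rz":0,"dx":0.075,"dy":0.025,"dz":-0.11,"jaw":140},{"rx":0,"ry":0,"rz":0,"dx":0.081,"dy":0.06,"dz":-0.11,"jaw":140},{"rx":0,"ry":0,"rz":0,"dx":0.081,"dy":0.1,"dz":-0.11,"jaw":140},{"rx":0,"ry":0,"rz":0,"dx":0.081,"dy":0.14,"dz":-0.11,"jaw":140},{"rx":0,"ry":0,"rz":0,"dx":0.081,"dy":0.18,"dz":-0.11,"jaw":140},{"rx":0,"ry":0,"rz":0,"dx":0.081,"dy":0.215,"dz":-0.11,"jaw":140},{"rx":0,"ry":0,"rz":0,"dx":0.081,"dy":0.24,"dz":-0.11,"jaw":140},{"rx":0,"ry":0,"rz":0,"dx":0.081,"dy":0.249,"dz":-0.1,"jaw":140},{"rx":0,"ry":0,"rz":0,"dx":0.081,"dy":0.249,"dz":-0.08,"jaw":140},{"rx":0,"ry":0,"rz":0,"dx":0.081,"dy":0.249,"dz":-0.065,"jaw":140},{"rx":0,"ry":0,"rz":0,"dx":0.081,"dy":0.249,"dz":-0.06,"jaw":140},{"rx":0,"ry":0,"rz":0,"dx":0.081,"dy":0.249,"dz":-0.06,"jaw":140}]'
python3 - <<'E'
from h import *
p=get_image("side"); cv2.imwrite("pics/h3.png",cv2.resize(p["frame"][180:400,180:440,::-1],None,fx=2.5,fy=2.5))
E
```

```text
clock: 19.9
position: [0.4869, 0.0269, 0.0897]
orientation: [[-1.0, 0.001, -0.002], [0.001, 1.0, -0.001], [0.002, -0.001, -1.0]]
wrist_force: [-0.5, -0.6, -0.5]
finger_gap: 0.0514
grasp_force: 15.0
```

View pics/h3.png

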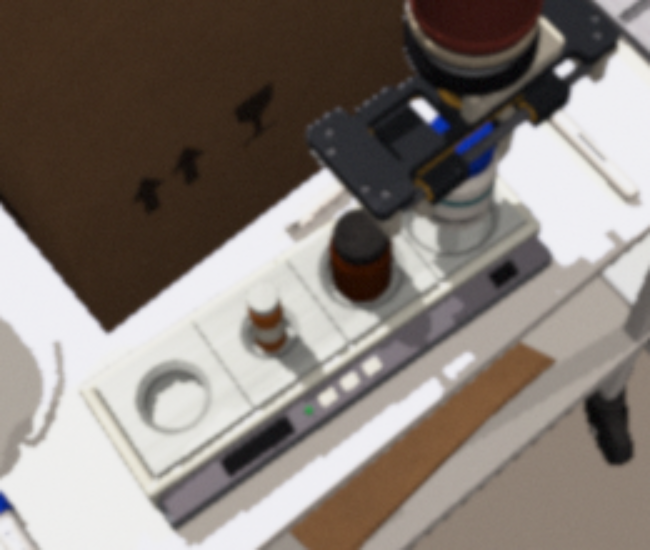

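```bash
python3 -m creep '[{"rx":0,"ry":0,"rz":0,"dx":0,"dy":0,"dz":0.012,"jaw":140},{"rx":0,"ry":0,"rz":0,"dx":0,"dy":0,"dz":0.022,"jaw":140},{"rx":0,"ry":0,"rz":0,"dx":0,"dy":0,"dz":0.029,"jaw":140},{"rx":0,"ry":0,"rz":0,"dx":0,"dy":0,"dz":0.033,"jaw":140},{"rx":0,"ry":0,"rz":0,"dx":0,"dy":0,"dz":0.0345,"jaw":140},{"rx":0,"ry":0,"rz":0,"dx":0,"dy":0,"dz":0.035,"jaw":140},{"rx":0,"ry":0,"rz":0,"dx":0,"dy":0,"dz":0.035,"jaw":140}]'
```

```text
clock: 20.65
position: [0.4875, 0.0279, 0.0568]
orientation: [[-1.0, -0.0, 0.0], [-0.0, 1.0, 0.0], [-0.0, 0.0, -1.0]]
wrist_force: [-3.9, -1.2, 8.2]
finger_gap: 0.051
grasp_force: 15.0
```

```bash
python3 -m creep '[{"rx":0,"ry":0,"rz":0,"dx":0,"dy":0,"dz":0,"jaw":110},{"rx":0,"ry":0,"rz":0,"dx":0,"dy":0,"dz":0,"jaw":90},{"rx":0,"ry":0,"rz":0,"dx":0,"dy":0,"dz":0,"jaw":90},{"rx":0,"ry":0,"rz":0,"dx":0,"dy":0,"dz":0,"jaw":90},{"rx":0,"ry":0,"rz":0,"dx":0,"dy":0,"dz":-0.02,"jaw":90},{"rx":0,"ry":0,"rz":0,"dx":0,"dy":0,"dz":-0.06,"jaw":90},{"rx":0,"ry":0,"rz":0,"dx":0,"dy":0,"dz":-0.1,"jaw":90},{"rx":0,"ry":0,"rz":0,"dx":0,"dy":-0.045,"dz":-0.1,"jaw":90},{"rx":0,"ry":0,"rz":0,"dx":0,"dy":-0.09,"dz":-0.1,"jaw":90},{"rx":0,"ry":0,"rz":0,"dx":0,"dy":-0.135,"dz":-0.1,"jaw":90},{"rx":0,"ry":0,"rz":0,"dx":0,"dy":-0.18,"dz":-0.1,"jaw":90},{"rx":0,"ry":0,"rz":0,"dx":0,"dy":-0.225,"dz":-0.1,"jaw":90},{"rx":0,"ry":0,"rz":0,"dx":-0.01,"dy":-0.2475,"dz":-0.08,"jaw":90},{"rx":0,"ry":0,"rz":0,"dx":-0.05,"dy":-0.2475,"dz":-0.06,"jaw":90},{"rx":0,"ry":0,"rz":0,"dx":-0.095,"dy":-0.2475,"dz":-0.05,"jaw":90},{"rx":0,"ry":0,"rz":0,"dx":-0.139,"dy":-0.2475,"dz":-0.05,"jaw":90},{"rx":0,"ry":0,"rz":0,"dx":-0.139,"dy":-0.2475,"dz":-0.05,"jaw":90},{"rx":0,"ry":0,"rz":0,"dx":-0.139,"dy":-0.2475,"dz":-0.05,"jaw":90}]'
python3 - <<'E'
from h import *
p=get_image("side"); cv2.imwrite("pics/s4.png",cv2.resize(p["frame"][100:400,200:520,::-1],None,fx=2,fy=2))
E
```

```text
clock: 22.45
position: [0.6265, -0.2189, 0.1045]
orientation: [[-1.0, -0.001, -0.002], [-0.001, 1.0, 0.0], [0.002, 0.0, -1.0]]
wrist_force: [0.4, -0.4, 1.0]
finger_gap: 0.0604
grasp_force: 0.0
```

View pics/s4.png

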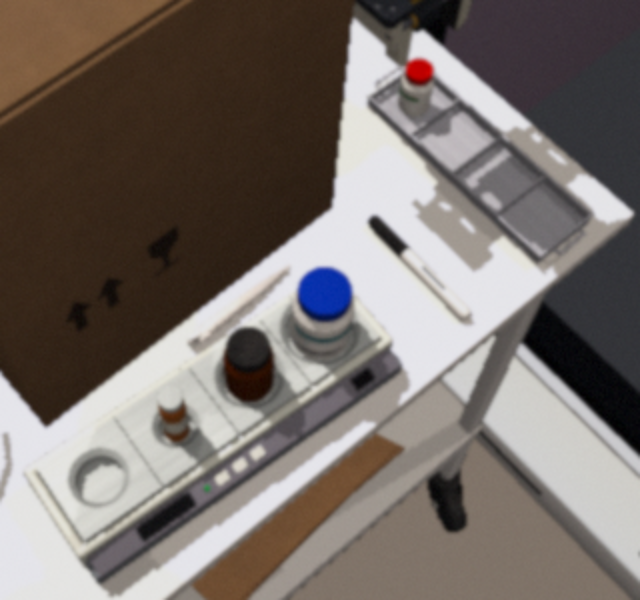

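```bash
python3 -m creep '[{"rx":0,"ry":0,"rz":0,"dx":0,"dy":0,"dz":0.03,"jaw":90},{"rx":0,"ry":0,"rz":0,"dx":0,"dy":0,"dz":0.06,"jaw":90},{"rx":0,"ry":0,"rz":0,"dx":0,"dy":0,"dz":0.075,"jaw":90},{"rx":0,"ry":0,"rz":0,"dx":0,"dy":0,"dz":0.08,"jaw":90},{"rx":0,"ry":0,"rz":0,"dx":0,"dy":0,"dz":0.08,"jaw":130},{"rx":0,"ry":0,"rz":0,"dx":0,"dy":0,"dz":0.08,"jaw":180},{"rx":0,"ry":0,"rz":0,"dx":0,"dy":0,"dz":0.08,"jaw":190},{"rx":0,"ry":0,"rz":0,"dx":0,"dy":0,"dz":0.08,"jaw":190},{"rx":0,"ry":0,"rz":0,"dx":0,"dy":0,"dz":0.08,"jaw":190},{"rx":0,"ry":0,"rz":0,"dx":0,"dy":0,"dz":0.08,"jaw":190},{"rx":0,"ry":0,"rz":0,"dx":0,"dy":0,"dz":0.08,"jaw":190}]' 12
```

```text
clock: 23.6
position: [0.6274, -0.2197, 0.0268]
orientation: [[-1.0, -0.0, 0.002], [-0.0, 1.0, -0.001], [-0.002, -0.001, -1.0]]
wrist_force: [-0.4, 1.0, 5.5]
finger_gap: 0.0315
grasp_force: 12.0
```

```bash
python3 -m creep '[{"rx":0,"ry":0,"rz":0,"dx":0,"dy":0,"dz":-0.02,"jaw":190},{"rx":0,"ry":0,"rz":0,"dx":0.01,"dy":0,"dz":-0.06,"jaw":190},{"rx":0,"ry":0,"rz":0,"dx":0.035,"dy":0,"dz":-0.095,"jaw":190},{"rx":0,"ry":0,"rz":0,"dx":0.07,"dy":0,"dz":-0.12,"jaw":190},{"rx":0,"ry":0,"rz":0,"dx":0.105,"dy":0,"dz":-0.14,"jaw":190},{"rx":0,"ry":0,"rz":0,"dx":0.124,"dy":0.025,"dz":-0.155,"jaw":190},{"rx":0,"ry":0,"rz":0,"dx":0.124,"dy":0.065,"dz":-0.155,"jaw":190},{"rx":0,"ry":0,"rz":0,"dx":0.124,"dy":0.11,"dz":-0.155,"jaw":190},{"rx":0,"ry":0,"rz":0,"dx":0.124,"dy":0.155,"dz":-0.155,"jaw":190},{"rx":0,"ry":0,"rz":0,"dx":0.124,"dy":0.2,"dz":-0.155,"jaw":190},{"rx":0,"ry":0,"rz":0,"dx":0.124,"dy":0.245,"dz":-0.155,"jaw":190},{"rx":0,"ry":0,"rz":0,"dx":0.124,"dy":0.29,"dz":-0.155,"jaw":190},{"rx":0,"ry":0,"rz":0,"dx":0.124,"dy":0.335,"dz":-0.155,"jaw":190},{"rx":0,"ry":0,"rz":0,"dx":0.124,"dy":0.38,"dz":-0.155,"jaw":190},{"rx":0,"ry":0,"rz":0,"dx":0.124,"dy":0.42,"dz":-0.155,"jaw":190},{"rx":0,"ry":0,"rz":0,"dx":0.124,"dy":0.455,"dz":-0.15,"jaw":190},{"rx":0,"ry":0,"rz":0,"dx":0.124,"dy":0.474,"dz":-0.12,"jaw":190},{"rx":0,"ry":0,"rz":0,"dx":0.124,"dy":0.474,"dz":-0.085,"jaw":190},{"rx":0,"ry":0,"rz":0,"dx":0.124,"dy":0.474,"dz":-0.06,"jaw":190},{"rx":0,"ry":0,"rz":0,"dx":0.124,"dy":0.474,"dz":-0.06,"jaw":190}]'
python3 - <<'E'
from h import *
p=get_image("side"); cv2.imwrite("pics/h4.png",cv2.resize(p["frame"][180:400,180:440,::-1],None,fx=2.5,fy=2.5))
E
```

```text
clock: 25.6
position: [0.4994, 0.2533, 0.0819]
orientation: [[-1.0, -0.001, -0.008], [-0.001, 1.0, -0.004], [0.008, -0.004, -1.0]]
wrist_force: [-0.2, -2.0, -0.4]
finger_gap: 0.031
grasp_force: 12.0
```

View pics/h4.png

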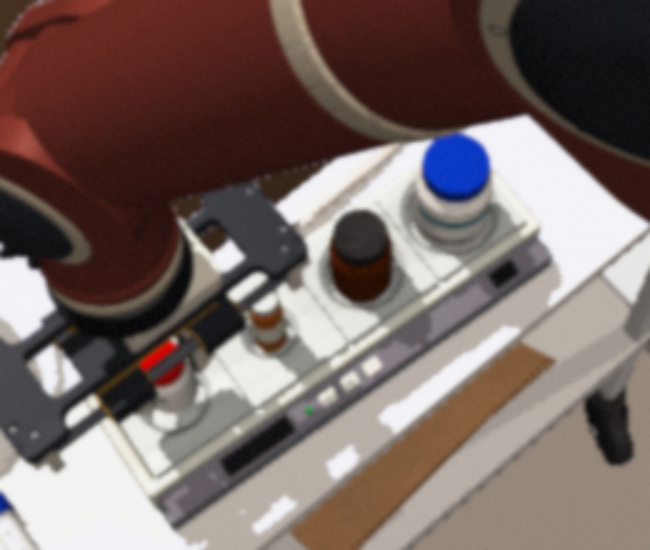

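```bash
python3 -m creep '[{"rx":0,"ry":0,"rz":0,"dx":0,"dy":0,"dz":0.005,"jaw":190},{"rx":0,"ry":0,"rz":0,"dx":0,"dy":0,"dz":0.015,"jaw":190},{"rx":0,"ry":0,"rz":0,"dx":0,"dy":0,"dz":0.024,"jaw":190},{"rx":0,"ry":0,"rz":0,"dx":0,"dy":0,"dz":0.03,"jaw":190},{"rx":0,"ry":0,"rz":0,"dx":0,"dy":0,"dz":0.033,"jaw":190},{"rx":0,"ry":0,"rz":0,"dx":0,"dy":0,"dz":0.0345,"jaw":190},{"rx":0,"ry":0,"rz":0,"dx":0,"dy":0,"dz":0.035,"jaw":190},{"rx":0,"ry":0,"rz":0,"dx":0,"dy":0,"dz":0.035,"jaw":190}]'
```

```text
clock: 26.45
position: [0.5024, 0.2544, 0.0517]
orientation: [[-1.0, -0.0, -0.0], [-0.0, 1.0, -0.0], [0.0, -0.0, -1.0]]
wrist_force: [-2.6, -1.9, 5.9]
finger_gap: 0.0311
grasp_force: 12.0
```

```bash
python3 -m creep '[{"rx":0,"ry":0,"rz":0,"dx":0,"dy":0,"dz":0,"jaw":150},{"rx":0,"ry":0,"rz":0,"dx":0,"dy":0,"dz":0,"jaw":118},{"rx":0,"ry":0,"rz":0,"dx":0,"dy":0,"dz":0,"jaw":118},{"rx":0,"ry":0,"rz":0,"dx":0,"dy":0,"dz":0,"jaw":118},{"rx":0,"ry":0,"rz":0,"dx":0,"dy":0,"dz":-0.02,"jaw":118},{"rx":0,"ry":0,"rz":0,"dx":0,"dy":0,"dz":-0.06,"jaw":118},{"rx":0,"ry":0,"rz":0,"dx":0,"dy":0,"dz":-0.1,"jaw":118},{"rx":0,"ry":0,"rz":0,"dx":0.02,"dy":0.04,"dz":-0.14,"jaw":118},{"rx":0,"ry":0,"rz":0,"dx":0.04,"dy":0.08,"dz":-0.15,"jaw":118},{"rx":0,"ry":0,"rz":0,"dx":0.06,"dy":0.12,"dz":-0.15,"jaw":118},{"rx":0,"ry":0,"rz":0,"dx":0.08,"dy":0.16,"dz":-0.15,"jaw":118},{"rx":0,"ry":0,"rz":0,"dx":0.08,"dy":0.16,"dz":-0.15,"jaw":118},{"rx":0,"ry":0,"rz":0,"dx":0.08,"dy":0.16,"dz":-0.15,"jaw":118}]'
python3 - <<'E'
from h import *
p=get_image("top"); W=pts(p); cv2.imwrite("pics/f.png",cv2.resize(p["frame"][180:320,160:400,::-1],None,fx=3,fy=3))
for a in masks_of(p,"vial_22"):
    w=W[a["region"]&(p["depth"]>0)]; print(round(a["score"],2),np.round(a["rect"]),"top",np.round(np.percentile(w[:,2],95),3))
E
```

```text
clock: 27.75
position: [0.4214, 0.4155, 0.2002]
orientation: [[-1.0, -0.004, -0.001], [-0.004, 1.0, -0.001], [0.001, -0.001, -1.0]]
wrist_force: [0.6, -0.4, -0.1]
finger_gap: 0.0498
grasp_force: 0.0
0.92 [316. 259. 344. 288.] top 0.117
0.79 [184. 255. 208. 276.] top 0.09
0.69 [228. 260. 248. 273.] top 0.107
0.57 [268. 254. 295. 284.] top 0.104
0.38 [176. 246. 220. 290.] top 0.049
```

View pics/f.png

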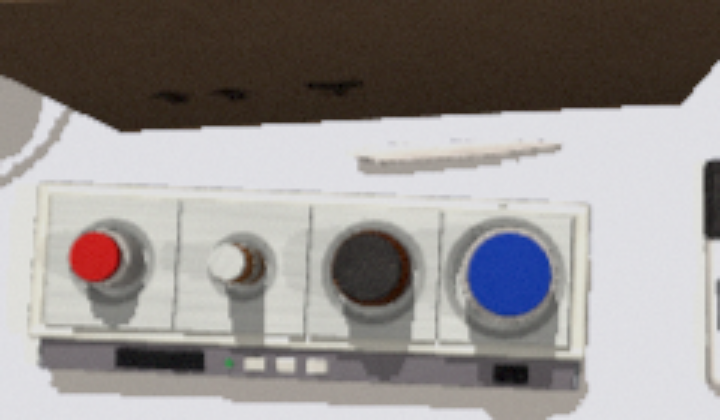

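All four stand in their own bores, with red 32 at (95,258), white 22 at (232,262), brown 42 at (370,267) and blue 52 at (510,273). Their top heights match vials standing on the bore floors.

```bash
python3 -c "
from rig import *
print(close_job())"
```

```text
the job is handed in; nothing more can be done
None
```

All four vials stand upright on the floor of their matching heater blocks, each set down gently, and the job is handed in at about 28 s.

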